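# Release and close the paint tray

## Task

One of the two low white slide-out units on the craft table has its tray pulled all the way out and locked there. Press that unit's release lever all the way down (it stays down), then push the tray fully home into the unit.

Things in the scene. Friction and masses are not known exactly. Their poses are not given: they have to be found in the camera images.
- unit_lever (a joint): Release lever of the unit whose tray is out, in rad: about 0 = up (tray locked), 0.26 = fully down at its stop. From about 0.18 the tray is free. Pressing the pad takes about 5 N; the lever stays where it is left. It is hinged at the unit's mouth, the hinge 87 mm behind the pad's centre, so that full travel lowers the pad by 22 mm.
- lever_pad (a point): Centre of the top face of that lever's bare aluminium pad, 30 mm long by 28 mm wide, about 63 mm above the table when up. The pad stands, on a steel arm, 75 mm in front of the unit's mouth, beside the tray's left wall as seen from the robot (about 20 mm between pad and tray wall). Frame at lever up: x along the tray's way in, z up. The unit's top is 90 mm high; the other unit, with its tray shut, has a lever that looks the same and is not the one.
- unit_tray (a joint): Travel of the tray, in m: 0 = fully out and locked by the lever, 0.140 = fully home at its stop. Once released it takes about 3 N to push and stays where it is left.
- tray_front (a point): Centre of the outer face of the tray's wooden front panel, 45 mm above the table. The panel is 132 mm wide, 8 mm thick, and reaches from 12 to 78 mm above the table; there is no handle. Frame: x is horizontal, square to the panel, the direction in which the tray moves in; z up. The aluminium tray behind it is 160 mm long and holds two loose jars with lids, up to 80 mm above the table. When home, the panel's outer face is 6 mm in front of the unit's mouth.

How it is judged (in metres and radians):
On the way, in this order (a step that is already met when the one before it is completed fails the run):
1. the lever is pressed down (beyond 0.20 rad) while the tray is still out (value of joint unit_lever above 0.2 rad and value of joint unit_tray below 0.03 m), for 0.1 s.
2. the tray is pushed home (value of joint unit_tray above 0.128 m), for 0.2 s.
At the end, for the whole second after the job is handed in: The tray is home to within 12 mm of its stop and at rest, and the release lever has been left down (beyond 0.15 rad) (value of joint unit_tray above 0.128 m and not (velocity of joint unit_tray above 0.01 m/s) and not (velocity of joint unit_tray below -0.01 m/s) and value of joint unit_lever above 0.15 rad); the robot touches nothing.
It also fails if it takes over 42 s, if anything falls off the work surface, if the arm or the gripper's body presses on something with over 40 N, if the wrist force passes 120 N, or if a joint passes its speed limit or range.

## Robot

A 6-joint arm with a two-finger parallel gripper is mounted at the origin on the work surface. World frame = base frame: x ahead of the robot, y to its left, z up, the work surface at z = 0. Lengths are in mm, angles in rad, forces in N, time in s.
With the tool pointing down it reaches from about 300 to 750 mm from the base axis. Payload 8.5 kg.
Tool frame: the origin (TCP) lies at the very end of the fingers, on their centre line; the grasp point (between the pads) lies 19 mm behind it (env.grip_depth is the distance from the TCP to the grasp point, in mm); z points along the fingers, y is the line along which they close (so a half turn about z gives the same grasp; the last joint's range is limited). The gripper opens to 85 mm and grips with 20 to 120 N. Pads are 22 mm wide; open, the fingers measure 114 mm over their backs; the gripper's body (76 mm by 85 mm) begins 54 mm behind the grasp point. The pads swing forward as they close: fully open they stand 13 mm farther back than shut.
Start: joints at [1.093, 0.381, 1.297, -0, 1.464, -0.215], TCP at [142.874, 531.1, 231.322] pointing down, gripper open.
Joint ranges: [-3.11, 3.11], [-0.89, 2.33], [0.22, 2.48], [-1.42, 4.56], [0.17, 2.85], [-2.88, 2.88]. Speed limits (rad/s): [2.39, 2.39, 3.14, 3.14, 3.14, 3.14].

## Interface

Orientations are given as a unit quaternion [x, y, z, w].
In Python, from workcell import monitor, eyes, env gives the robot as it stands.
- The arm moves only by the tool send_rows, never from a script. Its argument "steps" is one flat list of numbers, 7 for each row, row after row: the shift along the world's x, y, z in units of 0.15 m (1.0 is 0.15 m), then the turn, a rotation vector about the world's x, y, z in units of pi/2 rad (1.0 is pi/2 rad), then the closure, from 0 (fully open) to 1 (shut). A call has 1 to 20 rows; each row is the pose to reach, as a shift and turn from the pose commanded when the call began; what a row does not reach only later rows make up. A row lasts 1/12 s, in which the tool goes at most 41.7 mm and 7.16 degrees, less where a joint would pass 70% of its speed; a pose out of reach is approached as far as the arm can. A call with a number of a shift or a turn outside -1 to 1 is refused whole. A call with a gripper value outside its range is refused whole. The fingers move at their own pace and stop on an object; "newtons" is the grip in N (left out, the last holds). Time passes only in rows, so rows that repeat a pose let the fingers close. It gives the time, the measured TCP pose, the force, the opening and the grip force at its end, in the units of the state.
- monitor.get_state(): the state, without advancing time (a new reading comes with each control period).
- eyes.get_image(name): name is "scene" or "top" or "wrist"; returns (picture, depth): 420x560x3 uint8, blue, green, red; 420x560 float32, mm along the optical axis (not along the pixel's ray), 0 where there is no reading.
- eyes.camera_model(name): a dict with "fx", "fy", "cx", "cy" (pixels), "extrinsics" (4x4, takes a point from world to camera coordinates). Camera axes: x right, y down, z forward; pixel columns grow to the right and rows downward; lengths in mm; the calibration is good to about 2 mm. A picture is of the moment at which its call begins: read the wrist's pose just before it. camera_model takes no time and is no camera call; for the wrist camera it gives the pose at the moment of the call.
- env.finish_job(): hands the job in; it is judged then, once.
The state is a dict: "time": time; "q": joint angles; "dq": joint speeds; "tau": joint torques, N m; "tool_pos": TCP position; "tcp_rot": TCP orientation; "contact_force": force on the tool from outside, world axes, zero at the start; "torque": the same for the moment, N m; "gripper_width": finger opening in mm; "finger_force": force on a finger pad.
Only numpy, scipy, OpenCV 4.12 (cv2) and the standard library are available. Lean on these libraries where they do the work, as an engineer would, in place of code of your own. Each camera call takes 0.05 s, during which the arm holds its last target. There are 200 camera calls.

## Working session

There is one attempt and no reset: what is moved stays moved. The work goes in short steps, Python scripts to look and compute and a tool call to move; the robot and the scene stay as the last step left them, time stands still between calls to the robot, and variables do not carry over. Pictures are saved under pics/ and viewed, at most 10 in all, crops included, and the job is handed in when it is done.

Besides the shell and the picture viewer there is one more tool, called after "Call:" by a JSON object that holds its "name" and its "arguments", one argument or row to a line. send_rows: Moves the arm, as the interface text tells. Shifts and turns lie within -1 to 1; 1 stands for 0.15 m of shift or pi/2 rad of turn. Its arguments: {"type":"object","properties":{"steps":{"type":"array"},"newtons":{"type":"number"}},"required":["steps"]}

```bash
mkdir -p pics; cat > h.py <<'E'
import numpy as np, cv2
from workcell import monitor, eyes, env
def world(m,d,u,v,r=1):
    p=d[v-r:v+r+1,u-r:u+r+1]; z=np.median(p[p>0])
    c=np.array([(u-m['cx'])/m['fx']*z,(v-m['cy'])/m['fy']*z,z,1])
    return (np.linalg.inv(m['extrinsics'])@c)[:3]
def shot(n,f):
    m=eyes.camera_model(n); i,d=eyes.get_image(n); cv2.imwrite(f'pics/{f}.png',i); np.savez(f'{f}.npz',d=d,i=i,**{k:np.array(m[k]) for k in m if k in('fx','fy','cx','cy','extrinsics')}); return i,d,m
E
python3 - <<'E'
from h import *
shot('top','t0');shot('scene','s0')
print(monitor.get_state())
E
```

```text
{'time': 0.1, 'q': array([ 1.09268506e+00,  3.81118944e-01,  1.29818769e+00, -1.44973545e-05,
        1.46361684e+00, -2.15292205e-01]), 'dq': array([ 0.00016869, -0.00169967, -0.00147037, -0.00089175, -0.00011002,
        0.00183614]), 'tau': array([ 4.43201905e-03, -4.49222231e+01, -2.31657797e+01, -1.27286880e-04,
        3.63246712e-03,  7.41562246e-06]), 'tool_pos': array([142.76310196, 530.86089876, 230.77780605]), 'tcp_rot': array([ 1.31030850e-01,  9.91378068e-01, -6.28265481e-04, -2.19326829e-04]), 'contact_force': array([0.42926585, 0.17382476, 0.4320765 ]), 'torque': array([-0.0063009 ,  0.01969699,  0.04117669]), 'finger_force': 0.0, 'gripper_width': 85.13269670003768}
```

View pics/t0.png

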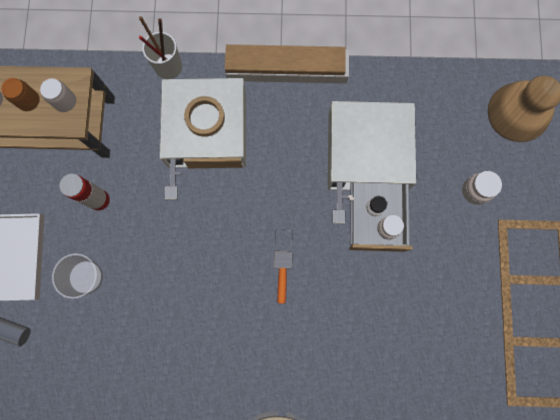

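View pics/s0.png

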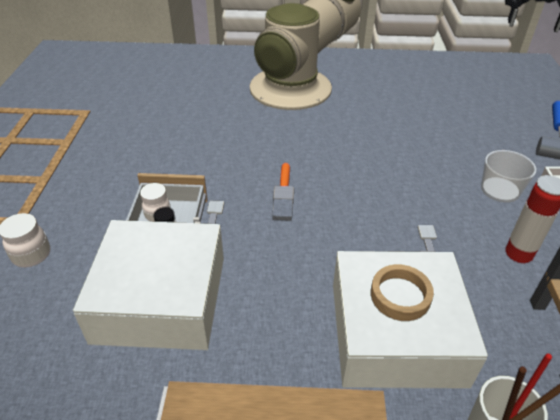

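The top view shows the right-hand unit with its tray out: pad near (339,216), panel from (354,247) to (410,249). The left unit is shut. I'll measure these and view a crop.

```bash
python3 - <<'E'
from h import *
z=np.load('t0.npz');d=z['d'];m=z
for n,u,v in [('pad',339,216),('pad',338,213),('pad',340,219),('padL',334,216),('padR',344,216),('panL',356,246),('panM',381,247),('panR',407,248),('roofBL',335,180),('roofBR',412,182),('roofTL',335,106),('roofTR',411,106)]:
    print(n,world(m,d,u,v,0 if n[:3]=='pan' else 1).round(1))
cv2.imwrite('pics/c0.png',cv2.resize(z['i'][170:270,320:430],None,fx=5.5,fy=5.5,interpolation=cv2.INTER_CUBIC))
E
```

```text
pad [ 558.2 -127.2   62.5]
pad [ 564.6 -124.7   64.6]
pad [ 551.1 -129.4   63.9]
padL [ 557.6 -115.8   64. ]
padR [ 558.2 -138.3   64.2]
panL [ 489.3 -163.4   77.6]
panM [ 488.6 -218.7   77.3]
panR [ 487.8 -275.6   78.8]
roofBL [ 634.9 -114.6   91. ]
roofBR [ 634.6 -286.4   90.9]
roofTL [ 809.  -113.3   92.3]
roofTR [ 813.6 -287.6   91. ]
```

View pics/c0.png

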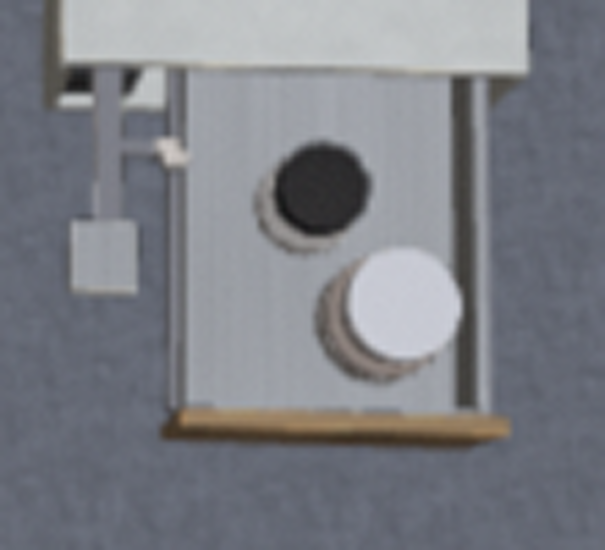

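The crop confirms the pad's centre at about (339,217) px, which is roughly (557,-126,64). The panel top runs from about (352,245) to (412,247): centre y ≈ -220, outer face x ≈ 486. The tray's axis is within 1–2° of world x. Now I'll move over with the fingers shut and squared.

Call:
{"name": "send_rows", "arguments": {
  "steps": [0.28, -0.44, 0, 0, 0, 0.08, 1, 0.55, -0.88, 0, 0, 0, 0.168, 1, 0.55, -0.88, 0, 0, 0, 0.168, 1, 0.55, -0.88, 0, 0, 0, 0.168, 1, 0.55, -0.88, 0, 0, 0, 0.168, 1, 0.55, -0.88, 0, 0, 0, 0.168, 1],
  "newtons": 40
}}

```text
time: 0.6
tool_pos: [226.1, 398.0, 231.4]
tcp_rot: [0.001, 1.0, -0.0, -0.0]
contact_force: [-0.6, 0.5, 0.0]
gripper_width: 12.1
finger_force: 0.0
```

Call:
{"name": "send_rows", "arguments": {
  "steps": [0.55, -0.88, 0, 0, 0, 0, 1, 0.55, -0.88, 0, 0, 0, 0, 1, 0.55, -0.88, 0, 0, 0, 0, 1, 0.55, -0.88, 0, 0, 0, 0, 1, 0.55, -0.88, 0, 0, 0, 0, 1, 0.55, -0.88, 0, 0, 0, 0, 1]
}}

```text
time: 1.1
tool_pos: [308.3, 267.0, 231.2]
tcp_rot: [0.0, 1.0, 0.0, -0.0]
contact_force: [0.3, -0.2, 1.2]
gripper_width: -0.2
finger_force: 0.0
```

Call:
{"name": "send_rows", "arguments": {
  "steps": [0.55, -0.88, 0, 0, 0, 0, 1, 0.55, -0.88, 0, 0, 0, 0, 1, 0.55, -0.88, 0, 0, 0, 0, 1, 0.55, -0.88, 0, 0, 0, 0, 1, 0.55, -0.88, 0, 0, 0, 0, 1, 0.55, -0.88, 0, 0, 0, 0, 1]
}}

```text
time: 1.6
tool_pos: [390.7, 135.6, 231.0]
tcp_rot: [-0.0, 1.0, 0.0, -0.0]
contact_force: [-0.1, 0.7, -0.8]
gripper_width: -0.1
finger_force: 0.0
```

Call:
{"name": "send_rows", "arguments": {
  "steps": [0.55, -0.88, 0, 0, 0, 0, 1, 0.55, -0.88, 0, 0, 0, 0, 1, 0.55, -0.88, 0, 0, 0, 0, 1, 0.55, -0.88, 0, 0, 0, 0, 1, 0.55, -0.88, 0, 0, 0, 0, 1, 0.55, -0.88, 0, 0, 0, 0, 1]
}}

```text
time: 2.1
tool_pos: [473.1, 4.3, 230.8]
tcp_rot: [-0.001, 1.0, 0.0, -0.001]
contact_force: [-0.4, 0.5, 0.1]
gripper_width: 0.3
finger_force: 0.0
```

Call:
{"name": "send_rows", "arguments": {
  "steps": [0.56, -0.87, 0, 0, 0, 0, 1, 0.56, -0.87, 0, 0, 0, 0, 1, 0.56, -0.87, 0, 0, 0, 0, 1, 0.56, -0.87, 0, 0, 0, 0, 1, 0.56, -0.87, -0.75, 0, 0, 0, 1, 0.56, -0.87, -0.75, 0, 0, 0, 1, 0.56, -0.87, -0.75, 0, 0, 0, 1, 0.56, -0.87, -0.75, 0, 0, 0, 1, 0.56, -0.87, -0.75, 0, 0, 0, 1]
}}

```text
time: 2.85
tool_pos: [556.8, -124.9, 118.9]
tcp_rot: [-0.002, 1.0, 0.001, -0.001]
contact_force: [1.2, -0.4, 1.6]
gripper_width: -0.1
finger_force: 0.0
```

```bash
python3 - <<'E'
from h import *
print(monitor.get_state()['tool_pos']);shot('wrist','w1')
E
```

```text
[ 556.79633629 -124.92899002  118.88798521]
```

View pics/w1.png

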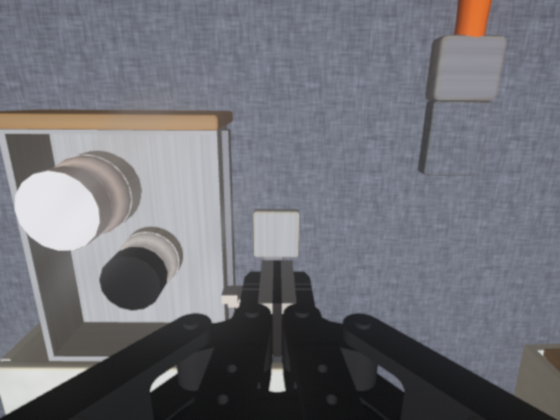

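Wrist view: the pad's centre is at (276,234), with the shut fingers above it. The panel's right corner is at (217,122).

```bash
python3 - <<'E'
from h import *
z=np.load('w1.npz')
for p in [(276,234),(256,234),(297,234),(276,213),(276,254),(210,116),(20,114),(222,128)]: print(p,world(z,z['d'],*p).round(1))
E
```

```text
(276, 234) [ 557.2 -125.4   62.4]
(256, 234) [ 557.4 -137.5   62.3]
(297, 234) [ 557.4 -112.7   61.8]
(276, 213) [ 544.3 -125.4   61.3]
(276, 254) [ 570.7 -125.3   61.8]
(210, 116) [ 487.9 -158.9   76.9]
(20, 114) [ 487.4 -255.1   76. ]
(222, 128) [ 497.1 -159.5   34.6]
```

Call:
{"name": "send_rows", "arguments": {
  "steps": [0, 0, -0.15, 0, 0, 0, 1, 0, 0, -0.32, 0, 0, 0, 1, 0, 0, -0.36, 0, 0, 0, 1, 0, 0, -0.4, 0, 0, 0, 1, 0, 0, -0.44, 0, 0, 0, 1, 0, 0, -0.47, 0, 0, 0, 1, 0, 0, -0.5, 0, 0, 0, 1, 0, 0, -0.5, 0, 0, 0, 1, 0, 0, -0.5, 0, 0, 0, 1]
}}

```text
time: 3.65
tool_pos: [557.8, -127.4, 45.4]
tcp_rot: [-0.001, 1.0, -0.0, 0.001]
contact_force: [0.7, 1.8, 4.0]
gripper_width: -0.2
finger_force: 1.5
```

Call:
{"name": "send_rows", "arguments": {
  "steps": [0, 0, -0.01, 0, 0, 0, 1, 0, 0, -0.02, 0, 0, 0, 1, 0, 0, -0.03, 0, 0, 0, 1, 0, 0, -0.03, 0, 0, 0, 1, 0, 0, -0.03, 0, 0, 0, 1]
}}

```text
time: 4.07
tool_pos: [558.1, -127.7, 41.0]
tcp_rot: [-0.001, 1.0, -0.001, 0.002]
contact_force: [0.1, 4.1, 14.2]
gripper_width: 0.0
finger_force: 6.4
```

Force rose to 14 N with the pad at z≈41, so the lever is at its stop. Retreat up, then go in front of the panel.

Call:
{"name": "send_rows", "arguments": {
  "steps": [0, 0, 0.25, 0, 0, 0, 1, 0, 0, 0.5, 0, 0, 0, 1, 0, 0, 0.5, 0, 0, 0, 1, -0.25, -0.15, 0.5, 0, 0, 0, 1, -0.5, -0.3, 0.5, 0, 0, 0, 1, -0.8, -0.5, 0.5, 0, 0, 0, 1, -0.8, -0.62, 0.5, 0, 0, 0, 1, -0.8, -0.62, 0.5, 0, 0, 0, 1, -0.8, -0.62, 0.5, 0, 0, 0, 1]
}}

```text
time: 4.82
tool_pos: [436.3, -221.7, 114.3]
tcp_rot: [0.001, 1.0, -0.0, 0.0]
contact_force: [0.7, -0.4, -0.7]
gripper_width: -0.2
finger_force: 0.0
```

```bash
python3 - <<'E'
from h import *
print(monitor.get_state()['tool_pos'])
i,d,m=shot('top','t1')
for u,v in [(339,216),(338,214),(340,218)]: print(world(m,d,u,v).round(1))
cv2.imwrite('pics/c1.png',cv2.resize(i[150:290,310:450],None,fx=4,fy=4))
E
```

```text
[ 436.30444518 -221.72342244  114.34865893]
[ 561.5 -129.5   42.8]
[ 566.  -127.1   43.1]
[ 557.  -131.9   41.6]
```

View pics/c1.png

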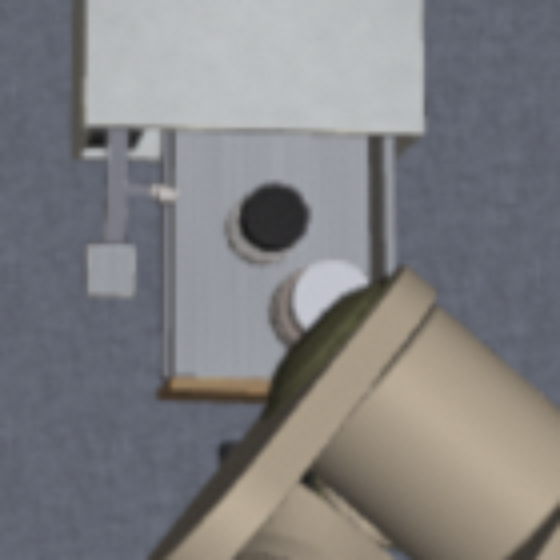

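The lever stays down: the pad is at z≈42 and the tray is still out. Now descend in front of the panel and push slowly.

Call:
{"name": "send_rows", "arguments": {
  "steps": [0, 0, -0.25, 0, 0, 0, 1, 0, 0, -0.5, 0, 0, 0, 1, 0, 0, -0.5, 0, 0, 0, 1, 0.1, 0, -0.5, 0, 0, 0, 1, 0.15, 0, -0.5, 0, 0, 0, 1, 0.18, 0, -0.5, 0, 0, 0, 1, 0.21, 0, -0.5, 0, 0, 0, 1, 0.24, 0, -0.5, 0, 0, 0, 1, 0.27, 0, -0.5, 0, 0, 0, 1, 0.3, 0, -0.5, 0, 0, 0, 1, 0.33, 0, -0.5, 0, 0, 0, 1, 0.36, 0, -0.5, 0, 0, 0, 1, 0.36, 0, -0.5, 0, 0, 0, 1]
}}

```text
time: 5.95
tool_pos: [491.8, -220.5, 39.4]
tcp_rot: [-0.001, 1.0, -0.0, 0.001]
contact_force: [-0.2, -0.9, -0.5]
gripper_width: 0.0
finger_force: 0.0
```

Call:
{"name": "send_rows", "arguments": {
  "steps": [0.04, 0, 0, 0, 0, 0, 1, 0.08, 0, 0, 0, 0, 0, 1, 0.12, 0, 0, 0, 0, 0, 1, 0.16, 0, 0, 0, 0, 0, 1, 0.2, 0, 0, 0, 0, 0, 1, 0.24, 0, 0, 0, 0, 0, 1, 0.28, 0, 0, 0, 0, 0, 1, 0.32, 0, 0, 0, 0, 0, 1, 0.36, 0, 0, 0, 0, 0, 1, 0.4, 0, 0, 0, 0, 0, 1, 0.44, 0, 0, 0, 0, 0, 1, 0.48, 0, 0, 0, 0, 0, 1, 0.52, 0, 0, 0, 0, 0, 1, 0.56, 0, 0, 0, 0, 0, 1, 0.6, 0, 0, 0, 0, 0, 1, 0.64, 0, 0, 0, 0, 0, 1, 0.68, 0, 0, 0, 0, 0, 1, 0.72, 0, 0, 0, 0, 0, 1]
}}

```text
time: 7.45
tool_pos: [599.5, -220.4, 39.4]
tcp_rot: [-0.001, 1.0, -0.0, 0.0]
contact_force: [-2.9, -2.3, 0.2]
gripper_width: 0.1
finger_force: 1.4
```

Pushing at about 3 N; continue gently to the stop.

Call:
{"name": "send_rows", "arguments": {
  "steps": [0.02, 0, 0, 0, 0, 0, 1, 0.04, 0, 0, 0, 0, 0, 1, 0.06, 0, 0, 0, 0, 0, 1, 0.08, 0, 0, 0, 0, 0, 1, 0.1, 0, 0, 0, 0, 0, 1, 0.1, 0, 0, 0, 0, 0, 1]
}}

```text
time: 7.95
tool_pos: [614.6, -220.3, 39.4]
tcp_rot: [-0.001, 1.0, 0.0, 0.0]
contact_force: [-0.2, 0.4, 0.0]
gripper_width: -0.4
finger_force: 0.0
```

Call:
{"name": "send_rows", "arguments": {
  "steps": [0.015, 0, 0, 0, 0, 0, 1, 0.03, 0, 0, 0, 0, 0, 1, 0.045, 0, 0, 0, 0, 0, 1, 0.06, 0, 0, 0, 0, 0, 1, 0.06, 0, 0, 0, 0, 0, 1]
}}

```text
time: 8.37
tool_pos: [615.6, -220.1, 39.4]
tcp_rot: [-0.0, 1.0, 0.002, -0.009]
contact_force: [-41.7, -0.1, 20.1]
gripper_width: 0.2
finger_force: 20.7
```

Hard stop reached (x held at 615.6, 42 N). Back off, rise and check.

Call:
{"name": "send_rows", "arguments": {
  "steps": [-0.06, 0, 0, 0, 0, 0, 1, -0.25, 0, 0, 0, 0, 0, 1, -0.5, 0, 0, 0, 0, 0, 1, -0.75, 0, 0, 0, 0, 0, 1, -1, 0, 0, 0, 0, 0, 1, -1, 0, 0.3, 0, 0, 0, 1, -1, 0, 0.6, 0, 0, 0, 1, -1, 0, 0.6, 0, 0, 0, 1, -1, 0, 0.6, 0, 0, 0, 1, -1, 0, 0.6, 0, 0, 0, 1]
}}

```text
time: 9.2
tool_pos: [473.1, -220.3, 129.2]
tcp_rot: [-0.001, 1.0, -0.0, 0.0]
contact_force: [-0.9, 0.6, -0.3]
gripper_width: 0.4
finger_force: 0.0
```

```bash
python3 - <<'E'
from h import *
i,d,m=shot('top','t2');w,dw,mw=shot('wrist','w2')
for u,v in [(339,216),(338,214),(340,218)]: print(world(m,d,u,v).round(1))
cv2.imwrite('pics/c2.png',np.hstack([cv2.resize(i[150:290,310:450],(420,420)),cv2.resize(w,(380,420))]))
E
```

```text
[ 561.7 -129.7   41.2]
[ 566.1 -127.2   42.4]
[ 557.4 -132.2   39.1]
```

View pics/c2.png

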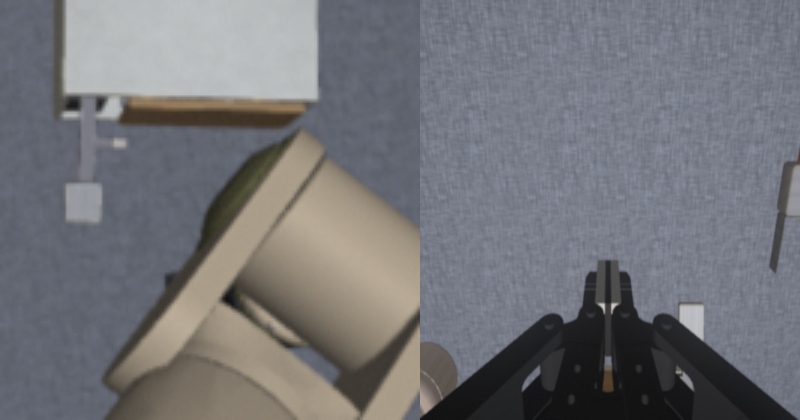

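The picture shows the panel flush at the unit's mouth, with its edge from (122,100) to (308,110) in the crop. The lever pad at (84,202) is still down at z≈41, and the arm is clear.

```bash
python3 -c "
from workcell import env
print(env.finish_job())"
```

```text
the job is handed in; nothing more can be done
None
```

I pressed the open unit's lever down to its stop, pushed its tray home until it met the stop, backed the arm clear, and handed the job in at about 9 s; no verdict was returned.

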